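# Set up the filling row and hold the jam funnel over the middle jar

## Robot

A 6-joint arm with a two-finger parallel gripper is mounted at the origin on the work surface. World frame = base frame: x ahead of the robot, y to its left, z up, the work surface at z = 0. Lengths are in m, angles in rad, forces in N, time in s.
With the tool pointing down it reaches from about 0.25 to 0.775 m from the base axis. Payload 4 kg.
Tool frame: the origin (TCP) lies midway between the tips of the shut fingers; the grasp point (between the pads) lies 19 mm behind it; z points along the fingers, y is the line along which they close (so a half turn about z gives the same grasp; the last joint's range is limited). The gripper opens to 94 mm and grips with 3 to 60 N. Pads are 16 mm wide; open, the fingers measure 119 mm over their backs; the gripper's body (75 mm by 177 mm) begins 78 mm behind the grasp point.
Start: joints at [1.213, 0.087, 1.371, -0, 1.684, -0.103], TCP at [0.139, 0.532, 0.179] pointing down, gripper open.
Joint ranges: [-3.1, 3.1], [-0.76, 2.03], [0.27, 2.55], [-1.08, 4.22], [0.17, 2.65], [-2.57, 2.57]. Speed limits (rad/s): [2.79, 2.79, 3.14, 3.14, 3.14, 3.14].

## Interface

Orientations are given as [roll, pitch, yaw] about the fixed x, y, z axes, in that order (R = Rz(yaw) Ry(pitch) Rx(roll)).
In Python, from bench import get_obs, snapshot, close_job gives the robot as it stands. The module is installed in compiled form; this text tells all that it offers.
- The arm moves only by the tool drive_tool, never from a script. Its argument "commands" is a list of rows, each a list of 6 numbers: the shift along the tool's x, y, z in units of 0.04 m (1.0 is 0.04 m), then the turn, a rotation vector about the tool's x, y, z in units of 0.1 rad (1.0 is 0.1 rad). In form: [[dx, dy, dz, wx, wy, wz], ...]. A call has 1 to 20 rows; each row shifts and turns the commanded pose from where the row before left it, along the tool's axes as they then stand; what a row does not reach is not made up. A row lasts 1/8 s, in which the tool goes at most 62.5 mm and 10.7 degrees, less where a joint would pass 70% of its speed; a pose out of reach is approached as far as the arm can. A call with a number of a shift or a turn outside -1 to 1 is refused whole. A call with a gripper value outside its range is refused whole. "gripper" is the closure, from 0 (fully open) to 1 (shut), set as the call begins (left out, the last holds). The fingers move at their own pace and stop on an object; the grip force is fixed at half the most. Time passes only in rows, so rows that do not move let the fingers close. It gives the time, the measured TCP pose, the force, the opening and the grip force at its end, in the units of the state.
- get_obs(): the state, without advancing time (a new reading comes with each control period).
- snapshot(name): name is "scene" or "top" or "wrist"; returns a dict with "image" (384x512x3 uint8, blue, green, red), "range_z" (384x512 float32, m along the optical axis (not along the pixel's ray), 0 where there is no reading), "fx", "fy", "cx", "cy" (pixels), "k1" (the pictures are not rectified: a ray, as slopes to the right and down, at radius r is drawn at 1 + k1 r^2 times it, then the intrinsics apply), "rvec" (rotation vector, rad) and "tvec" (3), from world to camera coordinates, as OpenCV has them. Camera axes: x right, y down, z forward; pixel columns grow to the right and rows downward; lengths in m; the calibration is good to about 2 mm. A picture is of the moment at which its call begins.
- close_job(): hands the job in; it is judged then, once.
The state is a dict: "time": time; "joint_positions": joint angles; "qvel": joint speeds; "joint_torque": joint torques, N m; "tool_pos": TCP position; "ee_rot": TCP orientation; "wrist_force": force on the tool from outside, world axes, zero at the start; "wrist_torque": the same for the moment, N m; "width": finger opening in m; "finger_force": force on a finger pad.
Only numpy, scipy, OpenCV 4.12 (cv2) and the standard library are available. Lean on these libraries where they do the work, as an engineer would, in place of code of your own. Each camera call takes 0.05 s, during which the arm holds its last target. There are 200 camera calls.

## Task

Complete the filling row: set the two open jars that stand about on the shelf gently down into the two empty end compartments of the wooden tray, one in each, upright and let go. Then take the steel jam funnel out of the mug by its handle, carry it over whatever stands between, and hold it level with its spout centred over the mouth of the middle jar, about 1 cm above the rim, without the funnel ever touching a jar: finish still holding it there, motionless, ready for the brine. Leave the closed jars, the pepper mill, the saucer with the caps and the scoop as they are, and the mug standing.

Things in the scene. Friction and masses are not known exactly. Their poses are not given: they have to be found in the camera images.
- tray: low wooden tray, fixed to the shelf, 90 mm (own x) by 250 mm (own y, the row's direction), walls 20 mm high and 5 mm thick, floor 5 mm thick. Two cross walls 18 mm high divide it into three compartments in a row, each 80 mm by about 77 mm inside, centred at own y = +82, 0 and -82 mm. Origin: centre of the underside, z up
- jar_a: glass jar packed with gherkins, open (no cap), standing somewhere on the shelf. Straight round body 60 mm in diameter from 3 to 64 mm above its underside, then a neck 54 mm in diameter up to the rim; total height 85 mm. Origin: centre of the underside, z up its axis. About 0.2 to 0.35 kg, not fixed. Goes into an end compartment
- jar_b: glass jar packed with gherkins, open (no cap), standing somewhere on the shelf. Straight round body 60 mm in diameter from 3 to 64 mm above its underside, then a neck 54 mm in diameter up to the rim; total height 85 mm. Origin: centre of the underside, z up its axis. About 0.2 to 0.35 kg, not fixed. Goes into the other end compartment
- jar_mid: glass jar packed with gherkins, open (no cap), already standing in the middle compartment of the tray. Straight round body 60 mm in diameter from 3 to 64 mm above its underside, then a neck 54 mm in diameter up to the rim; total height 85 mm. Origin: centre of the underside, z up its axis. About 0.2 to 0.35 kg, not fixed. It stays there; the funnel is held over it
- jar_mid_mouth (a point): centre of the mouth of the middle jar, in the plane of its rim; the opening is 48 mm in diameter. z up
- funnel: steel jam funnel, loose, 0.10 to 0.19 kg, sitting spout down in the mug, its flat shoulder on the mug's rim. Origin: centre of the spout's lower end, z up the axis. Spout 32 mm outside diameter, 35 mm long, then the shoulder out to 40 mm radius, then a bowl widening to 113 mm diameter at its rim, 78 mm above the origin. Handle along own +x
- funnel_handle (a point): where to pinch the funnel's handle: 90 mm from the funnel's axis along own +x and 67 mm above the funnel's origin, axes as the funnel's. The handle is a straight steel bar, 12 mm wide (own y, pinch across this), 14 mm tall, from 52 to 118 mm from the axis
- mug: white ceramic mug, loose, 75 mm tall, 74 mm outside diameter, 4 mm wall, with a small handle that stands out to 37 mm from the wall on own +y; holds the funnel, whose origin is 40 mm above the mug's. Origin: centre of the underside
- closed_a: closed jar: the same 60 mm glass jar with gherkins, but with a steel twist-off cap 58 mm in diameter on it; 88 mm tall, loose. To be left alone. Origin: centre of the underside
- closed_b: closed jar: the same 60 mm glass jar with gherkins, but with a steel twist-off cap 58 mm in diameter on it; 88 mm tall, loose. To be left alone. Origin: centre of the underside
- pepper_mill: dark wooden pepper mill standing between the mug and the tray, 52 mm in diameter at the foot, 136 mm tall, loose, easily knocked over. To be left alone. Origin: centre of the underside
- saucer: white ceramic saucer 132 mm in diameter with three spare steel caps lying on it, 30 mm tall over all, loose. To be left alone. Origin: centre of the underside
- scoop: yellow plastic scoop lying at the left of the shelf: pan 75 by 52 mm and 36 mm tall, its handle reaching to 131 mm from the origin along own -x. To be left alone. Origin: centre of the pan's underside
Mind the look-alikes: they are no part of the job. What is shaped like the funnel but green is not meant.

How it is judged:
On the way:
1. the two loose open jars stand upright in the end compartments, one in each, let go and at rest, the middle jar still in its own (x of jar_mid in the frame of tray between -0.014 and 0.014 m and y of jar_mid in the frame of tray between -0.014 and 0.014 m and z of jar_mid in the frame of tray below 0.009 m and angle between jar_mid's own z axis and vertical below 0.06 rad and (((x of jar_a in the frame of tray between -0.014 and 0.014 m and y of jar_a in the frame of tray between 0.068 and 0.096 m and z of jar_a in the frame of tray below 0.009 m and angle between jar_a's own z axis and vertical below 0.06 rad) and (x of jar_b in the frame of tray between -0.014 and 0.014 m and y of jar_b in the frame of tray between -0.096 and -0.068 m and z of jar_b in the frame of tray below 0.009 m and angle between jar_b's own z axis and vertical below 0.06 rad)) or ((x of jar_a in the frame of tray between -0.014 and 0.014 m and y of jar_a in the frame of tray between -0.096 and -0.068 m and z of jar_a in the frame of tray below 0.009 m and angle between jar_a's own z axis and vertical below 0.06 rad) and (x of jar_b in the frame of tray between -0.014 and 0.014 m and y of jar_b in the frame of tray between 0.068 and 0.096 m and z of jar_b in the frame of tray below 0.009 m and angle between jar_b's own z axis and vertical below 0.06 rad))) and contact force between each of jar_a, jar_b, jar_mid and the fingers below 0.1 N and linear speed of each of jar_a, jar_b, jar_mid below 0.02 m/s), for 0.2 s.
At the end, for the whole second after the job is handed in: Three open jars upright and at rest in the tray, one per compartment (within 14 mm of its centre), let go. Funnel held in the fingers, still, level within 7 degrees, spout centred within 8 mm over the middle jar, its end 3 to 20 mm above the rim, touching no jar, mug, tray or mill (all of step 1 and horizontal distance between funnel and jar_mid_mouth below 0.008 m and z of funnel in the frame of jar_mid_mouth between 0.003 and 0.02 m and angle between funnel's own z axis and vertical below 0.12 rad and contact force between funnel and the fingers above 1 N and contact force between funnel and jar_a below 0.05 N and contact force between funnel and jar_b below 0.05 N and contact force between funnel and jar_mid below 0.05 N and contact force between funnel and mug below 0.05 N and contact force between funnel and tray below 0.05 N and contact force between funnel and pepper_mill below 0.05 N and linear speed of funnel below 0.02 m/s and angular speed of funnel below 0.2 rad/s); the arm keeps its last pose, push and grip.
It fails at once if the funnel touches one of the open jars (contact force between funnel and jar_a above 0.2 N or contact force between funnel and jar_b above 0.2 N or contact force between funnel and jar_mid above 0.2 N).
It fails at once if an open jar is tipped over (more than 30 degrees) or let go more than 30 mm above the shelf (angle between any of jar_a, jar_b, jar_mid's own z axis and vertical above 0.52 rad or (height (world z) of jar_a above 0.03 m and contact force between jar_a and the fingers below 0.02 N) or (height (world z) of jar_b above 0.03 m and contact force between jar_b and the fingers below 0.02 N) or (height (world z) of jar_mid above 0.03 m and contact force between jar_mid and the fingers below 0.02 N)).
It fails at once if a closed jar, the pepper mill, the saucer or the scoop is pushed more than 20 mm from its place or tipped (distance of any of closed_a, closed_b, pepper_mill, saucer, scoop from where it was at the start of the episode above 0.02 m or angle between any of closed_a, closed_b, pepper_mill, saucer, scoop's own z axis and vertical above 0.35 rad).
It fails at once if the mug is knocked over (angle between mug's own z axis and vertical above 0.5 rad).
It also fails if it takes over 61 s, if anything falls off the work surface, if the arm or the gripper's body presses on something with over 40 N, if the wrist force passes 120 N, or if a joint passes its speed limit or range.

## Working session

There is one attempt and no reset: what is moved stays moved. The work goes in short steps, Python scripts to look and compute and a tool call to move; the robot and the scene stay as the last step left them, time stands still between calls to the robot, and variables do not carry over. Pictures are saved under pics/ and viewed, at most 10 in all, crops included, and the job is handed in when it is done.

Besides the shell and the picture viewer there is one more tool, called by a JSON object that holds its "api" and its "payload", one argument or row to a line. drive_tool: Moves the arm, as the interface text tells. Its arguments: {"type":"object","properties":{"commands":{"type":"array"},"gripper":{"type":"number"}},"required":["commands"]}

```bash
mkdir -p pics; cat > h.py <<'E'
import numpy as np, cv2
from bench import get_obs, snapshot, close_job
def cloud(s):
    R=cv2.Rodrigues(np.array(s["rvec"],float))[0];t=np.array(s["tvec"],float).ravel()
    h,w=s["range_z"].shape
    u,v=np.meshgrid(np.arange(w),np.arange(h))
    K=np.array([[s["fx"],0,s["cx"]],[0,s["fy"],s["cy"]],[0,0,1.]])
    p=cv2.undistortPoints(np.stack([u.ravel(),v.ravel()],1).astype(np.float64)[:,None],K,np.array([s["k1"],0,0,0.])).reshape(h,w,2)
    z=s["range_z"].astype(float)
    c=np.dstack([p*z[...,None],z])
    P=(c-t)@R
    P[z<=0]=np.nan
    return P
E
python3 - <<'E'
from h import *
a=snapshot("top");b=snapshot("scene")
for n,s in(("top",a),("scene",b)):
    cv2.imwrite(f"pics/{n}0.png",s["image"]); np.save(f"{n}0.npy",cloud(s))
    R=cv2.Rodrigues(np.array(s["rvec"],float))[0];print(n,-R.T@np.array(s["tvec"]).ravel(),s["fx"],s["k1"])
print(get_obs())
E
```

```text
top [0.18129624 0.01845646 1.70540071] 482.111779628338 -0.034879000614165594
scene [1.05231311 0.90900253 1.1600152 ] 448.03230967147346 -0.017116542764006877
{'time': 0.1, 'joint_positions': array([ 1.21289336e+00,  8.79182126e-02,  1.37207575e+00, -1.64352060e-05,
        1.68358730e+00, -1.03100359e-01]), 'qvel': array([-0.00156845, -0.00067674, -0.00454567,  0.00106872,  0.00062796,
       -0.0008205 ]), 'joint_torque': array([ 1.33303780e-03, -3.41250908e+01, -3.03303051e+01,  7.19097024e-02,
        3.03559599e-02, -1.09276798e-04]), 'tool_pos': array([0.13845279, 0.53173734, 0.17791486]), 'ee_rot': array([-3.13961292e+00, -1.88416181e-04,  2.88678802e+00]), 'wrist_force': array([ 0.16554597, -0.24501235, -0.41614791]), 'wrist_torque': array([-0.0298657 ,  0.01816449, -0.03850777]), 'finger_force': 0.0, 'width': 0.0939620303063905}
```

View pics/top0.png

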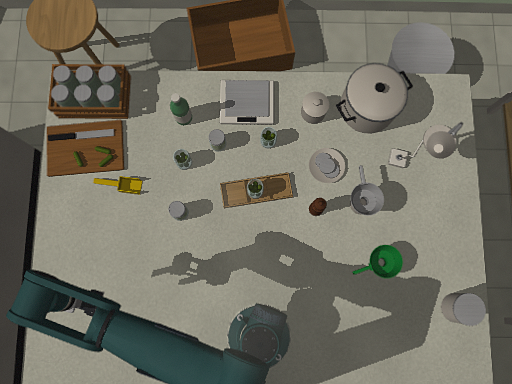

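View pics/scene0.png

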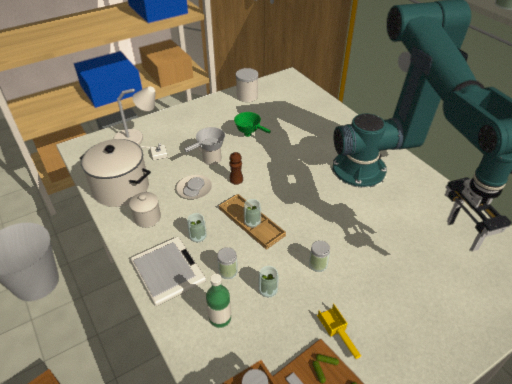

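Top view candidates:
- Open jars: (183,159) and (269,137), with dark green gherkins showing. The middle jar is at (255,187).
- Closed jars: (217,140) and (178,210), with steel caps.
- Funnel: the steel one in the mug is at (367,198), with its handle towards (362,170). The green look-alike at (386,262) is not meant.
- Obstacles: mill (318,206), saucer (328,165).

I'll check the choice in one crop and measure.

```bash
python3 - <<'E'
from h import *
im=cv2.imread("pics/top0.png");c=im[120:230,160:400];cv2.imwrite("pics/crop0.png",cv2.resize(c,None,fx=3.3,fy=3.3,interpolation=cv2.INTER_CUBIC))
T=np.load("top0.npy");S=np.load("scene0.npy")
px=dict(A=(183,159),B=(269,137),mid=(255,187),cA=(217,140),cB=(178,210),fun=(367,198),mill=(318,206),sauc=(328,165),hand=(362,172))
for n,(u,v) in px.items():
    print(n,np.round(T[v,u],3), end=' ')
    ctr=T[v,u][:2]
    for P,l in((T,'T'),(S,'S')):
        Q=P.reshape(-1,3);Q=Q[np.isfinite(Q).all(1)]
        d=np.hypot(*(Q[:,:2]-ctr).T)
        q=Q[(d<.06)&(Q[:,2]>.03)&(Q[:,2]<.2)]
        if len(q): print(l,len(q),'zmax',np.round(q[:,2].max(),3),'lo',q[:,:2].min(0).round(3),'hi',q[:,:2].max(0).round(3),end=' ')
    print()
# tray: wooden pixels
hsv=cv2.cvtColor(im,cv2.COLOR_BGR2HSV)
m=cv2.inRange(hsv,(8,70,60),(25,255,255));m[:165]=0;m[215:]=0;m[:,:215]=0;m[:,300:]=0
q=T[(m>0)];q=q[np.isfinite(q).all(1)]
q=q[(q[:,2]>.012)&(q[:,2]<.03)]
r=cv2.minAreaRect(q[:,:2].astype(np.float32)*1000);print('tray',r,len(q),np.median(q[:,2]))
q=S.reshape(-1,3)
E
```

```text
A [0.611 0.27  0.052] T 266 zmax 0.098 lo [0.582 0.244] hi [0.641 0.303] S 462 zmax 0.092 lo [0.582 0.247] hi [0.641 0.309] 
B [ 0.694 -0.034  0.055] T 260 zmax 0.1 lo [ 0.666 -0.06 ] hi [ 0.724 -0.002] S 379 zmax 0.09 lo [ 0.665 -0.062] hi [0.723 0.003] 
mid [0.511 0.015 0.057] T 254 zmax 0.1 lo [ 0.478 -0.014] hi [0.545 0.047] S 370 zmax 0.099 lo [ 0.479 -0.013] hi [0.537 0.049] 
cA [0.671 0.149 0.088] T 287 zmax 0.098 lo [0.653 0.122] hi [0.711 0.179] S 444 zmax 0.094 lo [0.652 0.126] hi [0.71  0.186] 
cB [0.424 0.276 0.086] T 282 zmax 0.099 lo [0.398 0.251] hi [0.455 0.309] S 444 zmax 0.096 lo [0.395 0.257] hi [0.457 0.314] 
fun [ 0.472 -0.371  0.075] T 807 zmax 0.129 lo [ 0.414 -0.416] hi [ 0.527 -0.313] S 614 zmax 0.124 lo [ 0.413 -0.421] hi [ 0.526 -0.312] 
mill [ 0.435 -0.195  0.125] T 202 zmax 0.141 lo [ 0.422 -0.225] hi [ 0.463 -0.178] S 295 zmax 0.138 lo [ 0.422 -0.221] hi [ 0.466 -0.173] 
sauc [ 0.6   -0.247  0.027] T 85 zmax 0.041 lo [ 0.573 -0.267] hi [ 0.624 -0.217] S 37 zmax 0.035 lo [ 0.572 -0.261] hi [ 0.623 -0.211] 
hand [ 0.555 -0.348  0.113] T 201 zmax 0.126 lo [ 0.496 -0.387] hi [ 0.578 -0.322] S 120 zmax 0.121 lo [ 0.495 -0.384] hi [ 0.577 -0.326] 
tray ((509.80670166015625, 11.663520812988281), (91.22229766845703, 249.3082733154297), 9.496018409729004) 389 0.018701490804936712
```

View pics/crop0.png

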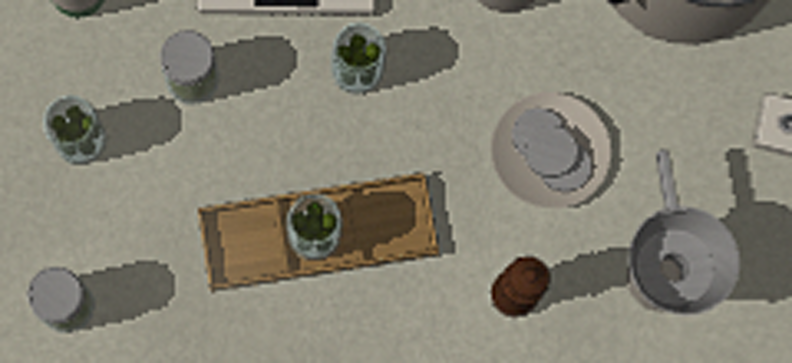

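The crop confirms the choice: gherkins show in the open jars at (75,130) and (358,58), the other two are capped, and the steel funnel is at (685,260) with its handle towards (665,155). Next I work out the move to jar A and the funnel axis.

```bash
cat >> h.py <<'E'
from scipy.spatial.transform import Rotation as Ro
def to(p,clos=None,roll=None):
    """shift to p (m) in tool units, turn about tool z in units, for the closing axis at angle clos (tool down)"""
    o=get_obs();R=Ro.from_euler('xyz',o["ee_rot"])
    d=R.inv().apply(np.array(p)-o["tool_pos"])/.04
    w=np.zeros(3)
    if clos is not None:
        w=(R.inv()*Ro.from_euler('xyz',[np.pi,0,clos+np.pi/2])).as_rotvec()/.1
    print('t',round(o["time"],2),'pos',o["tool_pos"].round(4),'rpy',o["ee_rot"].round(4),'j6',o["joint_positions"][5].round(2),'width',round(o["width"],4),'| shift',d.round(2),'turn',w.round(2))
E
python3 - <<'E'
from h import *
T=np.load("top0.npy");S=np.load("scene0.npy")
Q=np.vstack([T.reshape(-1,3),S.reshape(-1,3)]);Q=Q[np.isfinite(Q).all(1)]
q=Q[(Q[:,2]>.11)&(Q[:,2]<.4)&(Q[:,0]>.5)&(Q[:,0]<.95)&(Q[:,1]<.45)&(Q[:,1]>.1)]
print('bottle',len(q),np.percentile(q,[2,98],axis=0).round(3))
q=Q[(Q[:,2]>.1)&(Q[:,2]<.3)&(Q[:,0]>.6)&(Q[:,0]<.85)&(abs(Q[:,1])<.14)];print('tall near B',len(q))
# handle
for P in(T,S):
    q=P.reshape(-1,3);q=q[np.isfinite(q).all(1)];q=q[(q[:,2]>.095)&(q[:,2]<.13)&(q[:,0]>.535)&(q[:,0]<.62)&(q[:,1]>-.4)&(q[:,1]<-.28)]
    print(len(q),q.mean(0).round(4),q.min(0).round(3),q.max(0).round(3),cv2.fitLine(q[:,:2].astype(np.float32),cv2.DIST_HUBER,0,.01,.01).ravel())
to([.6115,.276,.178],1.316)
E
```

```text
bottle 865 [[0.755 0.255 0.112]
 [0.81  0.313 0.203]]
tall near B 0
51 [ 0.5568 -0.3458  0.1139] [ 0.537 -0.356  0.102] [ 0.578 -0.338  0.126] [ 0.99273133  0.12035146  0.5613092  -0.34464437]
44 [ 0.5565 -0.3413  0.1113] [ 0.535 -0.352  0.102] [ 0.577 -0.333  0.118] [ 0.9828438   0.18443982  0.55646765 -0.34125337]
t 0.1 pos [0.1385 0.5317 0.1779] rpy [-3.1396e+00 -2.0000e-04  2.8868e+00] j6 -0.1 width 0.094 | shift [-13.06  -3.21   0.  ] turn [-0.02 -0.   -0.  ]
```

{"api": "drive_tool", "payload": {
  "commands": [
    [-0.93,-0.23,0,0,0,0],
    [-0.93,-0.23,0,0,0,0],
    [-0.93,-0.23,0,0,0,0],
    [-0.93,-0.23,0,0,0,0],
    [-0.93,-0.23,0,0,0,0],
    [-0.93,-0.23,0,0,0,0],
    [-0.93,-0.23,0,0,0,0],
    [-0.93,-0.23,0,0,0,0],
    [-0.93,-0.23,0,0,0,0],
    [-0.93,-0.23,0,0,0,0],
    [-0.93,-0.23,0,0,0,0],
    [-0.93,-0.23,0,0,0,0],
    [-0.93,-0.23,0,0,0,0],
    [-0.93,-0.23,0,0,0,0],
    [0,0,0,0,0,0]
  ],
  "gripper": 0
}}

```text
time: 1.98
tool_pos: [0.6115, 0.2744, 0.177]
ee_rot: [-3.14, -0.002, 2.883]
wrist_force: [-0.7, -0.2, -0.4]
width: 0.094
finger_force: 0.0
```

```bash
python3 - <<'E'
from h import *
s=snapshot("wrist");cv2.imwrite("pics/w1.png",s["image"]);P=cloud(s);q=P.reshape(-1,3);q=q[np.isfinite(q).all(1)]
q=q[(np.hypot(q[:,0]-.6115,q[:,1]-.276)<.05)&(q[:,2]>.02)&(q[:,2]<.1)]
print(len(q),q.min(0).round(3) if len(q) else '',q.max(0).round(3) if len(q) else '')
to([.6115,.276,.028],1.316)
E
```

```text
2595 [0.581 0.246 0.02 ] [0.638 0.305 0.087]
t 2.02 pos [0.6103 0.2756 0.1775] rpy [-3.1406e+00 -2.4000e-03  2.8851e+00] j6 -0.97 width 0.094 | shift [-0.04  0.02  3.74] turn [-0.01 -0.02 -0.02]
```

{"api": "drive_tool", "payload": {
  "commands": [
    [0,0,0.6,0,0,0],
    [0,0,0.8,0,0,0],
    [0,0,0.8,0,0,0],
    [0,0,0.8,0,0,0],
    [0,0,0.5,0,0,0],
    [0,0,0.24,0,0,0],
    [0,0,0,0,0,0]
  ]
}}

```text
time: 2.9
tool_pos: [0.6099, 0.2767, 0.0294]
ee_rot: [3.142, -0.0, 2.887]
wrist_force: [-0.3, -0.3, 0.4]
width: 0.0942
finger_force: 0.0
```

{"api": "drive_tool", "payload": {
  "commands": [
    [0,0,0,0,0,0],
    [0,0,0,0,0,0],
    [0,0,0,0,0,0],
    [0,0,0,0,0,0],
    [0,0,0,0,0,0],
    [0,0,0,0,0,0]
  ],
  "gripper": 1
}}

```text
time: 3.65
tool_pos: [0.6104, 0.2763, 0.0299]
ee_rot: [3.141, 0.001, 2.887]
wrist_force: [-0.3, -0.5, 2.5]
width: 0.059
finger_force: 30.0
```

Gripped at a width of about 60 mm. Now I lift.

{"api": "drive_tool", "payload": {
  "commands": [
    [0,0,-0.3,0,0,0],
    [0,0,-0.6,0,0,0],
    [0,0,-0.8,0,0,0],
    [0,0,-0.8,0,0,0],
    [0,0,-0.3,0,0,0],
    [0,0,0,0,0,0]
  ]
}}

```text
time: 4.4
tool_pos: [0.6105, 0.2765, 0.142]
ee_rot: [3.141, 0.001, 2.887]
wrist_force: [-0.2, -0.0, -2.3]
width: 0.0592
finger_force: 30.0
```

```bash
python3 - <<'E'
from h import *
c=np.array([.510,.0135]);th=.166;y=np.array([-np.sin(th),np.cos(th)])
print(c+.082*y,c-.082*y)
to([*(c+.082*y),.14],.166)
# tray refine from wrist view? also refit using scene cloud
S=np.load("scene0.npy");q=S.reshape(-1,3);q=q[np.isfinite(q).all(1)]
q=q[(abs(q[:,0]-.51)<.1)&(abs(q[:,1]-.012)<.16)&(q[:,2]>.015)&(q[:,2]<.024)]
print(cv2.minAreaRect(q[:,:2].astype(np.float32)*1000),len(q))
E
```

```text
[0.49645043 0.0943728 ] [ 0.52354957 -0.0673728 ]
t 4.4 pos [0.6105 0.2765 0.142 ] rpy [3.1407e+00 1.0000e-03 2.8868e+00] j6 -0.98 width 0.0592 | shift [ 1.61 -5.12  0.04] turn [1.00e-02 0.00e+00 1.15e+01]
((507.3033752441406, 14.480621337890625), (92.99331665039062, 253.71336364746094), 9.752574920654297) 342
```

{"api": "drive_tool", "payload": {
  "commands": [
    [0.13,-0.43,0,0,0,0],
    [0.25,-0.8,0,0,0,0],
    [0.25,-0.8,0,0,0,0],
    [0.25,-0.8,0,0,0,0],
    [0.25,-0.8,0,0,0,0],
    [0.25,-0.8,0,0,0,0],
    [0.23,-0.69,0,0,0,0],
    [0,0,0,0,0,0.5],
    [0,0,0,0,0,1],
    [0,0,0,0,0,1],
    [0,0,0,0,0,1],
    [0,0,0,0,0,1],
    [0,0,0,0,0,1],
    [0,0,0,0,0,1],
    [0,0,0,0,0,1],
    [0,0,0,0,0,1],
    [0,0,0,0,0,1],
    [0,0,0,0,0,1],
    [0,0,0,0,0,1],
    [0,0,0,0,0,0]
  ]
}}

```text
time: 6.9
tool_pos: [0.495, 0.0943, 0.1393]
ee_rot: [-3.138, -0.0, 1.738]
wrist_force: [-1.2, -0.6, -2.6]
width: 0.0588
finger_force: 30.0
```

```bash
python3 - <<'E'
from h import *
s=snapshot("wrist");cv2.imwrite("pics/w2.png",s["image"]);np.save("w2.npy",cloud(s))
to([.4955,.0945,.036],.168)
E
```

```text
t 6.95 pos [0.4952 0.0943 0.1397] rpy [-3.1385e+00 -4.0000e-04  1.7385e+00] j6 -0.09 width 0.0592 | shift [0.   0.02 2.59] turn [-0.03 -0.   -0.  ]
```

View pics/w2.png

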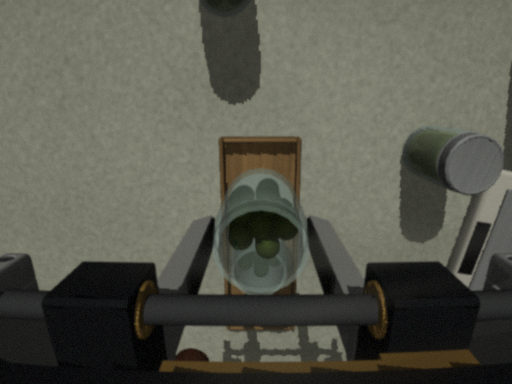

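The held jar at (262,235) hangs over the tray's left compartment. The tray's end wall is visible at row ~138, columns 219–301, so I'll use that edge to refine the tray pose.

```bash
python3 - <<'E'
from h import *
P=np.load("w2.npy");q=P[128:215,205:312].reshape(-1,3);q=q[np.isfinite(q).all(1)]
th=.168;ax=np.array([np.cos(th),np.sin(th)]);ay=np.array([-ax[1],ax[0]])
c=np.array([.509,.0135])
w=q[(q[:,2]>.014)&(q[:,2]<.026)]
a=(w[:,:2]-c)@ax*1000;b=(w[:,:2]-c)@ay*1000
print(len(w),np.percentile(a,[1,99]),np.percentile(b,[1,99]))
for s,m in(('L',a<-30),('R',a>30)):
    print(s,m.sum(),np.polyfit(b[m],a[m],1) if m.sum()>5 else'')
# held jar
j=P.reshape(-1,3);j=j[np.isfinite(j).all(1)];j=j[(np.hypot(j[:,0]-.495,j[:,1]-.094)<.04)&(j[:,2]>.13)&(j[:,2]<.22)]
# mid jar
print('held a,b',np.percentile((j[:,:2]-c)@ax*1000,[0,100]),np.percentile((j[:,:2]-c)@ay*1000,[0,100]),j[:,2].min(),j[:,2].max())
E
```

```text
962 [-45.95541025  43.56781515] [ 55.99134571 124.19143143]
L 351 [  0.07316596 -49.19646766]
R 337 [-0.05346968 45.31198947]
held a,b [-39.36193807  38.63823411] [ 53.59048963 110.98472355] 0.13003006289754113 0.21995335046775474
```

{"api": "drive_tool", "payload": {
  "commands": [
    [0,0.01,0.5,0,0,0],
    [0,0.01,0.7,0,0,0],
    [0,0,0.6,0,0,0],
    [0,0,0.4,0,0,0],
    [0,0,0.2,0,0,0],
    [0,0,0.12,0,0,0],
    [0,0,0.07,0,0,0],
    [0,0,0.03,0,0,0],
    [0,0,0,0,0,0]
  ]
}}

```text
time: 8.07
tool_pos: [0.4973, 0.0946, 0.037]
ee_rot: [3.141, -0.0, 1.737]
wrist_force: [0.1, -0.1, -2.6]
width: 0.0588
finger_force: 30.0
```

{"api": "drive_tool", "payload": {
  "commands": [
    [0,0,0.04,0,0,0],
    [0,0,0.03,0,0,0],
    [0,0,0,0,0,0]
  ]
}}

```text
time: 8.45
tool_pos: [0.4973, 0.0946, 0.0348]
ee_rot: [3.141, -0.0, 1.737]
wrist_force: [-2.5, -0.3, 4.8]
width: 0.0591
finger_force: 30.0
```

Contact: the wrist force flipped to +4.8 N. I release and rise.

{"api": "drive_tool", "payload": {
  "commands": [
    [0,0,0,0,0,0],
    [0,0,0,0,0,0],
    [0,0,0,0,0,0],
    [0,0,0,0,0,0],
    [0,0,0,0,0,0],
    [0,0,0,0,0,0]
  ],
  "gripper": 0
}}

```text
time: 9.2
tool_pos: [0.497, 0.0945, 0.0337]
ee_rot: [-3.142, -0.0, 1.737]
wrist_force: [0.6, -0.8, 0.6]
width: 0.094
finger_force: 0.0
```

{"api": "drive_tool", "payload": {
  "commands": [
    [0,0,-0.3,0,0,0],
    [0,0,-0.6,0,0,0],
    [0,0,-0.9,0,0,0],
    [0,0,-1,0,0,0],
    [0,0,-0.9,0,0,0],
    [0,0,0,0,0,0]
  ]
}}

```text
time: 9.95
tool_pos: [0.4993, 0.0947, 0.1866]
ee_rot: [3.133, 0.001, 1.737]
wrist_force: [0.4, 0.4, -0.4]
width: 0.094
finger_force: 0.0
```

```bash
python3 - <<'E'
from h import *
to([.6945,-.030,.178],.168)
E
```

```text
t 9.95 pos [0.4993 0.0947 0.1866] rpy [3.1327e+00 7.0000e-04 1.7369e+00] j6 -0.09 width 0.094 | shift [-3.88  4.3   0.25] turn [ 0.09  0.01 -0.02]
```

{"api": "drive_tool", "payload": {
  "commands": [
    [-0.4,0.44,0,0,0,0],
    [-0.7,0.77,0,0,0,0],
    [-0.7,0.77,0,0,0,0],
    [-0.7,0.77,0,0,0,0],
    [-0.7,0.77,0,0,0,0],
    [-0.68,0.78,0.2,0.08,0,0],
    [0,0,0,0,0,0]
  ]
}}

```text
time: 10.82
tool_pos: [0.6923, -0.0318, 0.1681]
ee_rot: [-3.126, -0.002, 1.734]
wrist_force: [-0.5, -0.0, -0.1]
width: 0.0941
finger_force: 0.0
```

```bash
python3 - <<'E'
from h import *
s=snapshot("wrist");P=cloud(s);q=P.reshape(-1,3);q=q[np.isfinite(q).all(1)]
q=q[(np.hypot(q[:,0]-.6945,q[:,1]+.03)<.05)&(q[:,2]>.02)&(q[:,2]<.1)]
print(len(q),q.min(0).round(3),q.max(0).round(3));c=(q.min(0)+q.max(0))/2
to([c[0],c[1],.028],.168)
E
```

```text
2733 [ 0.665 -0.057  0.02 ] [0.724 0.    0.088]
t 10.88 pos [ 0.6916 -0.0307  0.1699] rpy [-3.1278e+00 -2.1000e-03  1.7356e+00] j6 -0.29 width 0.094 | shift [0.04 0.13 3.55] turn [-0.14 -0.02 -0.03]
```

{"api": "drive_tool", "payload": {
  "commands": [
    [0.02,0.05,0.5,-0.1,0,0],
    [0,0,0.8,0,0,0],
    [0,0,0.8,0,0,0],
    [0,0,0.8,0,0,0],
    [0,0,0.45,0,0,0],
    [0,0,0.2,0,0,0],
    [0,0,0,0,0,0]
  ]
}}

```text
time: 11.75
tool_pos: [0.6942, -0.0288, 0.0323]
ee_rot: [3.139, 0.0, 1.737]
wrist_force: [-0.1, 0.8, 0.0]
width: 0.0944
finger_force: 0.0
```

{"api": "drive_tool", "payload": {
  "commands": [
    [0,0,0,0,0,0],
    [0,0,0,0,0,0],
    [0,0,0,0,0,0],
    [0,0,0,0,0,0],
    [0,0,0,0,0,0],
    [0,0,0,0,0,0]
  ],
  "gripper": 1
}}

```text
time: 12.5
tool_pos: [0.6943, -0.0291, 0.0321]
ee_rot: [3.139, 0.0, 1.737]
wrist_force: [-1.3, 0.2, 2.5]
width: 0.0591
finger_force: 30.0
```

{"api": "drive_tool", "payload": {
  "commands": [
    [0,0,-0.3,0,0,0],
    [0,0,-0.6,0,0,0],
    [0,0,-0.8,0,0,0],
    [0,0,-0.8,0,0,0],
    [0,0,-0.3,0,0,0],
    [0,0,0,0,0,0]
  ]
}}

```text
time: 13.25
tool_pos: [0.6943, -0.029, 0.1443]
ee_rot: [3.138, 0.0, 1.737]
wrist_force: [0.3, 0.1, -2.1]
width: 0.0589
finger_force: 30.0
```

```bash
python3 - <<'E'
from h import *
to([.508+.0137,.0128-.0809,.14],.168)
E
```

```text
t 13.25 pos [ 0.6943 -0.029   0.1443] rpy [3.1383e+00 3.0000e-04 1.7368e+00] j6 -0.29 width 0.0589 | shift [-0.25 -4.42  0.09] turn [ 0.03  0.   -0.02]
```

{"api": "drive_tool", "payload": {
  "commands": [
    [-0.03,-0.4,0,0,0,0],
    [-0.04,-0.75,0,0,0,0],
    [-0.05,-0.8,0,0,0,0],
    [-0.05,-0.8,0,0,0,0],
    [-0.05,-0.8,0,0,0,0],
    [-0.03,-0.6,0,0,0,0],
    [0,-0.27,0,0,0,0],
    [0,0,0,0,0,0]
  ]
}}

```text
time: 14.25
tool_pos: [0.5207, -0.068, 0.1425]
ee_rot: [3.141, -0.001, 1.736]
wrist_force: [-0.2, -0.7, -3.3]
width: 0.059
finger_force: 30.0
```

```bash
python3 - <<'E'
from h import *
s=snapshot("wrist");cv2.imwrite("pics/w3.png",s["image"]);np.save("w3.npy",cloud(s))
P=cloud(s)
q=P.reshape(-1,3);q=q[np.isfinite(q).all(1)]
th=.168;ax=np.array([np.cos(th),np.sin(th)]);ay=np.array([-ax[1],ax[0]]);c=np.array([.508,.0128])
a=(q[:,:2]-c)@ax*1000;b=(q[:,:2]-c)@ay*1000;z=q[:,2]
def box(n,m): print(n,m.sum(),a[m].min().round(1),a[m].max().round(1),b[m].min().round(1),b[m].max().round(1))
box('mid',(abs(a)<42)&(abs(b)<36)&(z>.04)&(z<.1))
box('left',(abs(a)<42)&(abs(b-82)<38)&(z>.04)&(z<.1))
box('held',(abs(a)<42)&(abs(b+82)<38)&(z>.125)&(z<.21))
to([.508+.0137,.0128-.0809,.036],.168)
E
```

```text
mid 2990 -30.5 28.8 -25.5 33.8
left 2422 -26.0 33.4 51.0 90.4
held 10754 -42.0 40.9 -109.7 -52.4
t 14.3 pos [ 0.5214 -0.0679  0.1427] rpy [ 3.1399e+00 -6.0000e-04  1.7368e+00] j6 -0.4 width 0.0587 | shift [-0.01  0.    2.67] turn [ 0.02 -0.01 -0.02]
```

View pics/w3.png

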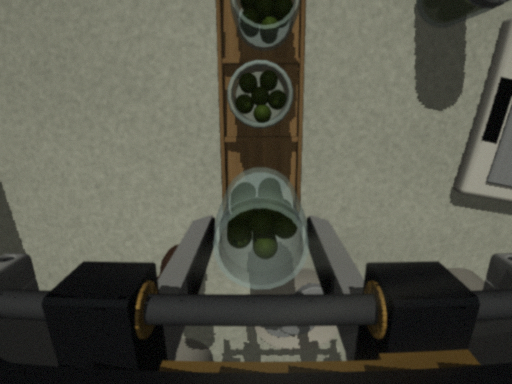

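Both placed jars stand in their compartments: the left one at (267,10), the middle one at (260,93). The held jar hangs over the right compartment, so I lower it.

{"api": "drive_tool", "payload": {
  "commands": [
    [0,0,0.5,0,0,0],
    [0,0,0.7,0,0,0],
    [0,0,0.6,0,0,0],
    [0,0,0.4,0,0,0],
    [0,0,0.2,0,0,0],
    [0,0,0.1,0,0,0],
    [0,0,0.06,0,0,0],
    [0,0,0.03,0,0,0],
    [0,0,0,0,0,0]
  ]
}}

```text
time: 15.42
tool_pos: [0.5218, -0.0681, 0.0403]
ee_rot: [3.139, 0.0, 1.737]
wrist_force: [-0.2, -0.0, -3.0]
width: 0.0591
finger_force: 30.0
```

{"api": "drive_tool", "payload": {
  "commands": [
    [0,0,0.04,0,0,0],
    [0,0,0,0,0,0]
  ]
}}

```text
time: 15.68
tool_pos: [0.5214, -0.068, 0.0382]
ee_rot: [3.14, -0.0, 1.737]
wrist_force: [-0.5, 0.4, -3.1]
width: 0.0588
finger_force: 30.0
```

{"api": "drive_tool", "payload": {
  "commands": [
    [0,0,0.04,0,0,0],
    [0,0,0.02,0,0,0],
    [0,0,0,0,0,0]
  ]
}}

```text
time: 16.05
tool_pos: [0.5218, -0.0681, 0.037]
ee_rot: [3.139, 0.0, 1.737]
wrist_force: [-3.1, 1.0, 6.9]
width: 0.0591
finger_force: 30.0
```

{"api": "drive_tool", "payload": {
  "commands": [
    [0,0,0,0,0,0],
    [0,0,0,0,0,0],
    [0,0,0,0,0,0],
    [0,0,0,0,0,0],
    [0,0,0,0,0,0],
    [0,0,0,0,0,0]
  ],
  "gripper": 0
}}

```text
time: 16.8
tool_pos: [0.5215, -0.0681, 0.0358]
ee_rot: [3.139, -0.0, 1.737]
wrist_force: [0.0, 0.5, -0.6]
width: 0.0938
finger_force: 0.0
```

{"api": "drive_tool", "payload": {
  "commands": [
    [0,0,-0.3,0,0,0],
    [0,0,-0.6,0,0,0],
    [0,0,-0.9,0,0,0],
    [0,0,-1,0,0,0],
    [0,0,-1,0,0,0],
    [0,0,-0.7,0,0,0],
    [0,0,0,0,0,0]
  ]
}}

```text
time: 17.68
tool_pos: [0.5227, -0.0685, 0.2196]
ee_rot: [3.133, 0.003, 1.737]
wrist_force: [-0.3, -0.0, -0.6]
width: 0.0941
finger_force: 0.0
```

```bash
python3 - <<'E'
from h import *
to([.560,-.345,.22])
to([.560,-.345,.22],.165-np.pi/2)
E
```

```text
t 17.68 pos [ 0.5227 -0.0685  0.2196] rpy [3.1329e+00 2.8000e-03 1.7368e+00] j6 -0.4 width 0.0941 | shift [-6.97 -0.22  0.01] turn [0. 0. 0.]
t 17.68 pos [ 0.5227 -0.0685  0.2196] rpy [3.1329e+00 2.8000e-03 1.7368e+00] j6 -0.4 width 0.0941 | shift [-6.97 -0.22  0.01] turn [ 0.09 -0.05 15.72]
```

{"api": "drive_tool", "payload": {
  "commands": [
    [-0.4,0,0,0,0,0],
    [-0.8,-0.03,0,0,0,0],
    [-0.9,-0.03,0,0,0,0],
    [-0.9,-0.03,0,0,0,0],
    [-0.9,-0.03,0,0,0,0],
    [-0.9,-0.03,0,0,0,0],
    [-0.9,-0.03,0,0,0,0],
    [-0.8,-0.03,0,0,0,0],
    [-0.47,0,0,0.09,-0.05,0],
    [0,0,0,0,0,0]
  ]
}}

```text
time: 18.92
tool_pos: [0.5577, -0.346, 0.2123]
ee_rot: [-3.131, 0.001, 1.734]
wrist_force: [0.4, 0.6, -0.5]
width: 0.0941
finger_force: 0.0
```

```bash
python3 - <<'E'
from h import *
s=snapshot("wrist");R=cv2.Rodrigues(np.array(s["rvec"],float))[0];o=get_obs()
T=Ro.from_euler('xyz',o["ee_rot"])
print('cam in tool',T.inv().apply(-R.T@np.array(s["tvec"]).ravel()-o["tool_pos"]).round(3),'fwd',T.inv().apply(R[2]).round(2))
P=cloud(s);q=P.reshape(-1,3);q=q[np.isfinite(q).all(1)]
h=q[(q[:,2]>.09)&(q[:,2]<.13)&(q[:,0]>.535)&(q[:,0]<.62)&(q[:,1]>-.4)&(q[:,1]<-.28)]
print('handle seen',len(h)); 
if len(h)>20: print(h.min(0),h.max(0),cv2.fitLine(h[:,:2].astype(np.float32),cv2.DIST_HUBER,0,.01,.01).ravel())
r=q[(q[:,2]>.112)&(q[:,2]<.125)&(np.hypot(q[:,0]-.47,q[:,1]+.366)<.07)]
print('rim',len(r),r.min(0) if len(r) else'',r.max(0) if len(r) else'')
to([.56,-.345,.22],.165+np.pi/2)
E
```

```text
cam in tool [ 0.076  0.    -0.205] fwd [-0.27 -0.    0.96]
handle seen 511
[ 0.5350388  -0.35353455  0.10296604] [ 0.57758248 -0.33667803  0.1166635 ] [ 0.9903067   0.13889812  0.5558767  -0.3442311 ]
rim 1666 [ 0.40415376 -0.41450984  0.11200889] [ 0.53836131 -0.3020968   0.12083273]
t 18.98 pos [ 0.5579 -0.3449  0.2131] rpy [-3.1317e+00  1.5000e-03  1.7355e+00] j6 -0.8 width 0.094 | shift [-0.01  0.05 -0.17] turn [ -0.09  -0.07 -15.71]
```

{"api": "drive_tool", "payload": {
  "commands": [
    [0,0,0,0,0,-0.5],
    [0,0,0,0,0,-1],
    [0,0,0,0,0,-1],
    [0,0,0,0,0,-1],
    [0,0,0,0,0,-1],
    [0,0,0,0,0,-1],
    [0,0,0,0,0,-1],
    [0,0,0,0,0,-1],
    [0,0,0,0,0,-1],
    [0,0,0,0,0,-1],
    [0,0,0,0,0,-1],
    [0,0,0,0,0,-1],
    [0,0,0,0,0,-1],
    [0,0,0,0,0,-1],
    [0,0,0,0,0,-1],
    [0,0,0,0,0,-0.95],
    [0,0,0,0,0,0],
    [0,0,0,0,0,0]
  ]
}}

```text
time: 21.22
tool_pos: [0.5588, -0.3439, 0.2155]
ee_rot: [-3.137, -0.007, -3.002]
wrist_force: [-0.7, -0.7, 0.2]
width: 0.094
finger_force: 0.0
```

```bash
cat >> h.py <<'E'
from scipy.optimize import least_squares
def funnel(s,z0=.118,c0=(.468,-.362),save=None):
    """rim circle centre (r 56.5), rim plane tilt, handle line from a wrist picture"""
    P=cloud(s);q=P.reshape(-1,3);q=q[np.isfinite(q).all(1)]
    c=np.array(c0)
    for _ in range(4):
        d=np.hypot(*(q[:,:2]-c).T);r=q[(abs(d-.0555)<.006)&(abs(q[:,2]-z0)<.012)]
        az=np.arctan2(*(r[:,:2]-c).T[::-1])
        c=least_squares(lambda x:np.hypot(*(r[:,:2]-x).T)-.0555,c,loss='soft_l1',f_scale=.002).x
    A=np.c_[r[:,:2]-c,np.ones(len(r))];k=np.linalg.lstsq(A,r[:,2],rcond=None)[0]
    print('rim',len(r),'c',c.round(4),'az span',np.histogram(az,8,(-np.pi,np.pi))[0],'plane',k.round(3))
    return c,q
E
python3 - <<'E'
from h import *
s=snapshot("wrist");cv2.imwrite("pics/w4.png",s["image"])
c,q=funnel(s)
h=q[(q[:,2]>.1)&(q[:,2]<.125)&(np.hypot(*(q[:,:2]-c).T)>.066)&(np.hypot(*(q[:,:2]-c).T)<.125)&(abs(q[:,1]+.345)<.03)]
if len(h)>20:
    l=cv2.fitLine(h[:,:2].astype(np.float32),cv2.DIST_HUBER,0,.01,.01).ravel();m=np.median(h,0);print('handle',len(h),l,np.arctan2(l[1],l[0]),'from c',np.arctan2(*(m[:2]-c)[::-1]),h[:,2].max(),np.hypot(*(h[:,:2]-c).T).max())
to([*(c+.09*np.array([np.cos(.15),np.sin(.15)])),.088],.14+np.pi/2)
E
```

```text
rim 3001 c [ 0.4622 -0.3585] az span [486 411 343 272 327 309 400 453] plane [0.011 0.    0.114]
handle 550 [ 0.98711497  0.16001275  0.54506755 -0.346791  ] 0.16070357 from c 0.14147813601993822 0.11646094939071112 0.11583623803113192
t 21.27 pos [ 0.5588 -0.3441  0.2156] rpy [-3.1368 -0.007  -3.002 ] j6 -2.35 width 0.0942 | shift [0.17 0.02 3.19] turn [-0.05 -0.07 -0.  ]
```

View pics/w4.png

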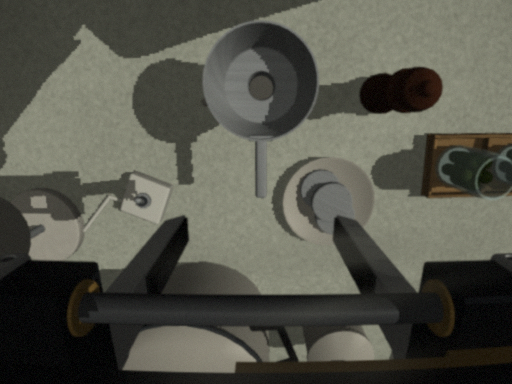

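The funnel rim is at (260,82), its handle runs (262,140)–(262,195), straight below the rim and so aligned with the tool's x axis. The saucer lies right of it and the pot behind. I check that there is room for the gripper on the way down.

```bash
python3 - <<'E'
from h import *
Q=np.vstack([np.load(f).reshape(-1,3) for f in("top0.npy","scene0.npy")]);Q=Q[np.isfinite(Q).all(1)]
R=Ro.from_euler('z',-.145).as_matrix()[:2,:2]
d=(Q[:,:2]-[.551,-.345])@R.T
for n,a,b,z in(("body",.06,.11,.16),("finger",.02,.07,.06)):
    m=(abs(d[:,0])<a)&(abs(d[:,1])<b)&(Q[:,2]>z)&(Q[:,2]<.3);print(n,m.sum(),d[m].min(0) if m.any() else'',d[m].max(0) if m.any() else'',Q[m,2].max() if m.any() else '')
m=(d[:,0]>0.03)&(abs(d[:,1])<.11)&(Q[:,2]>.1)&(Q[:,2]<.3);print('pot from',d[m,0].min(),Q[m,2].max())
E
```

```text
body 0   
finger 84 [-0.01897849 -0.01048875] [0.01933388 0.01063195] 0.1257781512989696
pot from 0.16037383389023446 0.20304212098516414
```

{"api": "drive_tool", "payload": {
  "commands": [
    [0.17,0.02,0.4,-0.05,-0.07,-0.1],
    [0,0,0.8,0,0,0],
    [0,0,0.8,0,0,0],
    [0,0,0.7,0,0,0],
    [0,0,0.35,0,0,0],
    [0,0,0.12,0,0,0],
    [0,0,0,0,0,0]
  ]
}}

```text
time: 22.15
tool_pos: [0.5524, -0.345, 0.0898]
ee_rot: [-3.141, 0.001, -2.992]
wrist_force: [0.1, -0.7, -0.4]
width: 0.0942
finger_force: 0.0
```

```bash
python3 - <<'E'
from h import *
s=snapshot("wrist");c,q=funnel(s,c0=(.4622,-.3585))
h=q[(q[:,2]>.108)&(q[:,2]<.125)&(np.hypot(*(q[:,:2]-c).T)>.066)&(np.hypot(*(q[:,:2]-c).T)<.125)&(abs(q[:,1]+.345)<.03)]
print(len(h),h.min(0) if len(h) else'',h.max(0) if len(h) else '')
to([*(c+.09*np.array([np.cos(.15),np.sin(.15)])),.088],.15+np.pi/2)
E
```

```text
rim 7363 c [ 0.4598 -0.3587] az span [  26 1272 1166 1002 1052 1088 1302  455] plane [0.01  0.    0.114]
1323 [ 0.52429782 -0.35483157  0.10876953] [ 0.57771545 -0.3368604   0.11665286]
t 22.2 pos [ 0.5526 -0.3452  0.0904] rpy [-3.1399e+00  1.7000e-03 -2.9915e+00] j6 -2.37 width 0.0938 | shift [0.1  0.01 0.06] turn [-0.02  0.02  0.  ]
```

{"api": "drive_tool", "payload": {
  "commands": [
    [0.05,0,0.05,0,0,0],
    [0,0,0,0,0,0]
  ]
}}

```text
time: 22.45
tool_pos: [0.5501, -0.3452, 0.0876]
ee_rot: [-3.141, 0.001, -2.991]
wrist_force: [0.6, -0.8, 0.2]
width: 0.0939
finger_force: 0.0
```

{"api": "drive_tool", "payload": {
  "commands": [
    [0,0,0,0,0,0],
    [0,0,0,0,0,0],
    [0,0,0,0,0,0],
    [0,0,0,0,0,0],
    [0,0,0,0,0,0],
    [0,0,0,0,0,0],
    [0,0,0,0,0,0],
    [0,0,0,0,0,0],
    [0,0,0,0,0,0],
    [0,0,0,0,0,0]
  ],
  "gripper": 1
}}

```text
time: 23.7
tool_pos: [0.5501, -0.3451, 0.0873]
ee_rot: [-3.141, 0.001, -2.991]
wrist_force: [-0.6, -0.4, 1.3]
width: 0.0009
finger_force: 0.4
```

The fingers shut on nothing, so I look.

```bash
python3 - <<'E'
from h import *
s=snapshot("wrist");a=s["image"];b=snapshot("scene");c=b["image"][100:230,150:310]
cv2.imwrite("pics/w5.png",np.hstack([cv2.resize(a,(400,300)),cv2.resize(c,(370,300))]))
funnel(s,c0=(.4598,-.3587))
E
```

```text
rim 7961 c [ 0.4606 -0.3586] az span [  80 1420 1218 1038 1096 1134 1371  604] plane [ 0.002 -0.002  0.114]
```

View pics/w5.png

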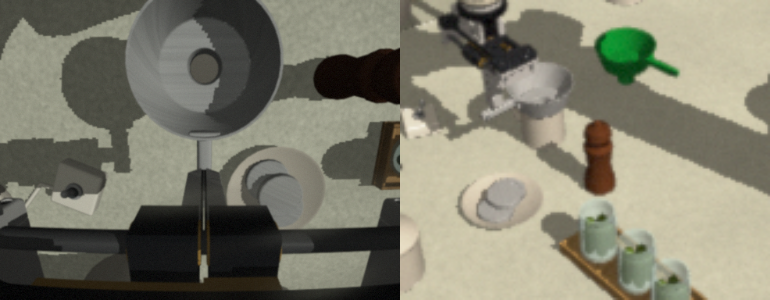

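```bash
python3 - <<'E'
from h import *
b=snapshot("scene");P=cloud(b);im=b["image"]
c=im[110:165,170:240];cv2.imwrite("pics/s6.png",cv2.resize(c,None,fx=10,fy=10,interpolation=cv2.INTER_NEAREST))
q=P[100:170,165:240].reshape(-1,3);q=q[np.isfinite(q).all(1)]
R=Ro.from_euler('z',-.145).as_matrix()[:2,:2];d=(q[:,:2]-[.4605,-.3586])@R.T
for lo in np.arange(.06,.14,.008):
    m=(d[:,0]>lo)&(d[:,0]<=lo+.008)&(abs(d[:,1])<.06)&(q[:,2]>.06)&(q[:,2]<.2);
    if m.any(): print(lo.round(3),m.sum(),np.percentile(q[m,2],[0,25,50,75,100]).round(3),'y',np.percentile(d[m,1],[0,50,100]).round(3))
E
```

```text
0.06 9 [0.102 0.107 0.112 0.115 0.116] y [-0.001  0.003  0.01 ]
0.068 8 [0.102 0.107 0.11  0.114 0.116] y [-0.002  0.004  0.007]
0.076 14 [0.101 0.113 0.13  0.137 0.155] y [0.003 0.009 0.015]
0.084 25 [0.103 0.116 0.139 0.159 0.182] y [-0.002  0.012  0.018]
0.092 80 [0.105 0.136 0.154 0.177 0.196] y [-0.016  0.006  0.017]
0.1 19 [0.101 0.108 0.115 0.163 0.191] y [-0.005  0.005  0.015]
0.108 8 [0.101 0.107 0.109 0.113 0.116] y [-0.001  0.003  0.008]
0.116 2 [0.11  0.111 0.112 0.112 0.113] y [0.002 0.005 0.008]
```

View pics/s6.png

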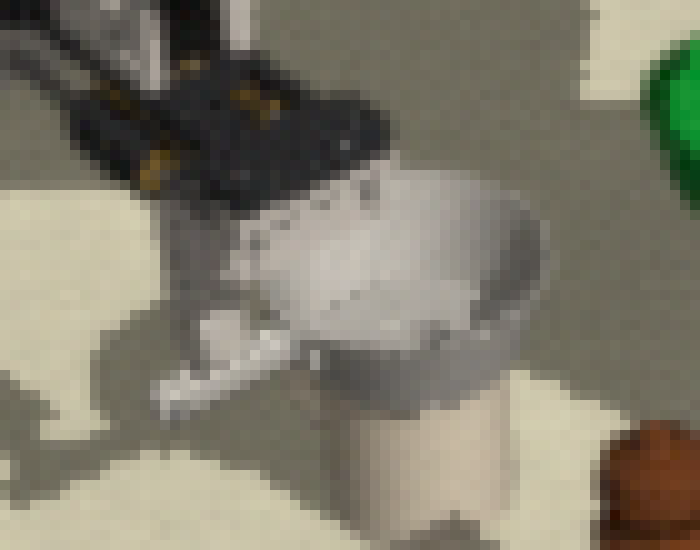

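```bash
python3 - <<'E'
from h import *
s=snapshot("wrist");P=cloud(s);o=get_obs();R=Ro.from_euler('xyz',o["ee_rot"])
for v in range(170,330,8):
    for u in (256,):
        r=P[v,u-14:u+15:2]
        t=R.inv().apply(r-o["tool_pos"])*1000
        print(v,'z',(r[:,2]*1000).round(0)[::2],'tool x',t[::5,0].round(0))
print(o["tool_pos"],o["joint_positions"].round(3),o["width"],o["finger_force"])
E
```

```text
170 z [115. 115. 116. 114. 115. 116. 115. 116.] tool x [39. 39. 39.]
178 z [  1. 119. 118. 120. 119. 119. 119. 118.] tool x [ 6. 34. 35.]
186 z [ -0.   1.  -1. 113. 115. 115. 114. 111.] tool x [-2. 28. 28.]
194 z [  1.   1.   1.  nan 115. 114. 115. 113.] tool x [-11.  22.  23.]
202 z [  0.   0.  -0. 113. 114. 114. 113. 112.] tool x [-19.  17.  18.]
210 z [ -0.   0.   0. 112. 114. 113. 113. 111.] tool x [-28.  12.  12.]
218 z [  1.   1. 120. 119. 116. 115. 118. 119.] tool x [-37.   9.   7.]
226 z [131. 130. 132. 132. 129. 128. 132. 131.] tool x [9. 9. 8.]
234 z [143. 143. 144. 144. 139. 140. 142. 143.] tool x [9. 9. 8.]
242 z [154. 153. 153. 153. 149. 149. 152. 154.] tool x [9. 9. 7.]
250 z [161. 160. 161. 162. 159. 159. 162. 162.] tool x [9. 9. 7.]
258 z [170. 170. 170. 170. 166. 167. 170. 170.] tool x [9. 9. 7.]
266 z [219. 218. 219. 219. 174. 175. 177. 219.] tool x [33. 33.  8.]
274 z [223. 222. 223. 223. 182. 183. 184. 222.] tool x [33. 33.  9.]
282 z [226. 226. 227. 224. 184. 185. 222. 226.] tool x [33. 34.  6.]
290 z [230. 230. 230. 227. 183. 184. 228. 229.] tool x [33. 33.  2.]
298 z [233. 233. 232. 229. 226. 226. 229. 233.] tool x [33. 34. 28.]
306 z [235. 235. 235. 230. 229. 227. 231. 235.] tool x [32. 32. 27.]
314 z [236. 235. 235. 232. 229. 229. 231. 236.] tool x [31. 30. 25.]
322 z [237. 235. 235. 232. 229. 229. 233. 235.] tool x [29. 28. 23.]
[ 0.5501698  -0.34513613  0.08724311] [-0.648  0.339  1.254  0.     1.548 -2.369] 0.00047821562690631504 0.46163136532413773
```

{"api": "drive_tool", "payload": {
  "commands": [
    [0,0,-0.5,0,0,0],
    [0,0,-0.5,0,0,0],
    [0,0,0,0,0,0]
  ]
}}

```text
time: 24.28
tool_pos: [0.5514, -0.3461, 0.1308]
ee_rot: [-3.137, 0.004, -2.991]
wrist_force: [0.3, -0.1, -0.2]
width: 0.0006
finger_force: 0.0
```

```bash
cat >> h.py <<'E'
def tips():
    s=snapshot("wrist");P=cloud(s);o=get_obs();R=Ro.from_euler('xyz',o["ee_rot"])
    q=P.reshape(-1,3);q=q[np.isfinite(q).all(1)];t=R.inv().apply(q-o["tool_pos"])*1000
    t=t[(abs(t[:,0])<14)&(abs(t[:,1])<70)&(t[:,2]<22)]
    for a,b in((-70,-35),(-35,-10),(-10,0),(0,10),(10,35),(35,70)):
        m=t[(t[:,1]>=a)&(t[:,1]<b)]
        if len(m)>5: print((a,b),len(m),'tool z max',np.percentile(m[:,2],[90,98,100]).round(1),'y',np.percentile(m[:,1],[1,99]).round(1))
    print('width',o["width"],o["tool_pos"]);return s
E
python3 - <<'E'
from h import *
s=tips();funnel(s,c0=(.4606,-.3586))
E
```

```text
(-35, -10) 267 tool z max [-44.1 -38.2 -35.9] y [-13.3 -10.1]
(-10, 0) 1304 tool z max [14.3 15.7 17.1] y [-9.9 -0. ]
(0, 10) 1217 tool z max [14.7 16.1 18.8] y [0.1 9.8]
(10, 35) 131 tool z max [-46.3 -39.6 -38.3] y [10.  11.8]
width 0.00020396049052566343 [ 0.55074647 -0.34558555  0.12895053]
rim 6126 c [ 0.4622 -0.3586] az span [844 899 718 590 662 657 809 947] plane [0.013 0.    0.114]
```

{"api": "drive_tool", "payload": {
  "commands": [
    [0,0,0,0,0,0],
    [0,0,0,0,0,0],
    [0,0,0,0,0,0],
    [0,0,0,0,0,0],
    [0,0,0,0,0,0],
    [0,0,0,0,0,0]
  ],
  "gripper": 0.7
}}

```text
time: 25.08
tool_pos: [0.55, -0.345, 0.127]
ee_rot: [-3.142, 0.0, -2.991]
wrist_force: [-0.1, -0.3, -0.0]
width: 0.0284
finger_force: 0.0
```

```bash
python3 - <<'E'
from h import *
s=tips()
E
```

```text
(-35, -10) 2585 tool z max [-46.3 -33.  -26.1] y [-26.2 -14.4]
(-10, 0) 239 tool z max [14.1 14.9 15.6] y [-5.5 -0.8]
(0, 10) 277 tool z max [13.9 14.9 15.5] y [0.  5.5]
(10, 35) 2531 tool z max [-45.8 -33.2 -26.8] y [13.8 25.7]
width 0.02820295419475954 [ 0.55001815 -0.34506668  0.12700981]
```

By the wrist depth the real fingertips lie ~27 mm short of the stated TCP. That fits the scene view, where they shut on top of the handle. I go 27 mm lower than planned, with the fingers open 28 mm around the bar.

{"api": "drive_tool", "payload": {
  "commands": [
    [0,0,0.5,0,0,0],
    [0,0,0.5,0,0,0],
    [0,0,0.35,0,0,0],
    [0,0,0.2,0,0,0],
    [0,0,0.1,0,0,0],
    [0,0,0,0,0,0]
  ]
}}

```text
time: 25.88
tool_pos: [0.5501, -0.3451, 0.0611]
ee_rot: [-3.141, 0.0, -2.991]
wrist_force: [0.5, -0.0, 0.2]
width: 0.0282
finger_force: 0.0
```

{"api": "drive_tool", "payload": {
  "commands": [
    [0,0,0,0,0,0],
    [0,0,0,0,0,0],
    [0,0,0,0,0,0],
    [0,0,0,0,0,0]
  ],
  "gripper": 1
}}

```text
time: 26.38
tool_pos: [0.5504, -0.3452, 0.0616]
ee_rot: [-3.141, 0.001, -2.991]
wrist_force: [-0.4, -0.2, 1.0]
width: 0.0112
finger_force: 30.0
```

Gripped on the 12 mm bar. Lifting straight up.

{"api": "drive_tool", "payload": {
  "commands": [
    [0,0,-0.2,0,0,0],
    [0,0,-0.4,0,0,0],
    [0,0,-0.5,0,0,0],
    [0,0,-0.5,0,0,0],
    [0,0,-0.5,0,0,0],
    [0,0,-0.5,0,0,0],
    [0,0,-0.5,0,0,0],
    [0,0,-0.3,0,0,0],
    [0,0,-0.1,0,0,0],
    [0,0,0,0,0,0]
  ]
}}

```text
time: 27.62
tool_pos: [0.55, -0.345, 0.2009]
ee_rot: [3.142, 0.0, -2.991]
wrist_force: [0.1, 0.0, -1.8]
width: 0.0119
finger_force: 30.0
```

```bash
cat >> h.py <<'E'
def plane(s,c,z0):
    """tilt of the held funnel from the rim: iterate a plane with a rim band"""
    P=cloud(s);q=P.reshape(-1,3);q=q[np.isfinite(q).all(1)];c=np.array(c);k=np.array([0,0,z0])
    for i in range(6):
        d=q[:,:2]-c;r=np.hypot(*d.T);e=q[:,2]-np.c_[d,np.ones(len(d))]@k
        m=(abs(r-.0555)<(.008 if i<3 else .004))&(abs(e)<(.02 if i<2 else .006))
        w=q[m];c=least_squares(lambda x:np.hypot(*(w[:,:2]-x).T)-.0555,c,loss='soft_l1',f_scale=.002).x
        k=np.linalg.lstsq(np.c_[w[:,:2]-c,np.ones(len(w))],w[:,2],rcond=None)[0]
    print('rim',m.sum(),'c',c.round(4),'slope/h',k.round(4));return c,k
E
python3 - <<'E'
from h import *
s=snapshot("wrist");cv2.imwrite("pics/w7.png",s["image"])
o=get_obs();print(o["tool_pos"],o["width"])
plane(s,np.array([.4615,-.3586])+o["tool_pos"][:2]-[.5502,-.3451],.116+o["tool_pos"][2]-.0613)
P=cloud(s);q=P.reshape(-1,3);q=q[np.isfinite(q).all(1)]
m=q[(np.hypot(q[:,0]-.4615,q[:,1]+.3586)<.05)&(q[:,2]<.1)];print(len(m))
E
```

```text
[ 0.54972499 -0.34486434  0.20024959] 0.012051683081613349
rim 5919 c [ 0.4558 -0.3594] slope/h [-0.119  -0.0153  0.2545]
1290
```

View pics/w7.png

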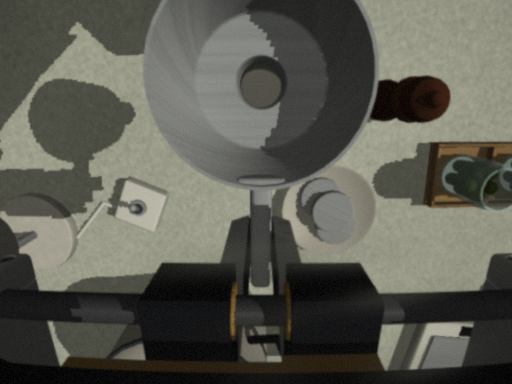

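Held: rim at (262,85), handle between the fingers at (260,240). The wrist fit reports a tilt, so I check it from the scene camera as well.

```bash
python3 - <<'E'
from h import *
for n in("scene","top"):
    s=snapshot(n);print(n);plane(s,(.458,-.3594),.255)
    P=cloud(s);q=P.reshape(-1,3);q=q[np.isfinite(q).all(1)]
    R=Ro.from_euler('z',-.15).as_matrix()[:2,:2];d=(q[:,:2]-[.4606,-.3586])@R.T
    m=(d[:,0]>-.075)&(d[:,0]<.13)&(abs(d[:,1])<.07)&(q[:,2]>.15)&(q[:,2]<.28);d=d[m];z=q[m,2]
    for lo in np.arange(-.07,.13,.02):
        k=(d[:,0]>lo)&(d[:,0]<lo+.02)
        if k.any():print(round(lo+.01,3),k.sum(),z[k].min().round(3),np.percentile(z[k],95).round(3),z[k].max().round(3))
s=snapshot("wrist");P=cloud(s);q=P.reshape(-1,3);q=q[np.isfinite(q).all(1)]
d=(q[:,:2]-[.4606,-.3586])@R.T
k=(abs(d[:,1])<.007)&(d[:,0]>.055)&(d[:,0]<.12)&(q[:,2]>.2)&(q[:,2]<.27)
print('handle wrist',k.sum(),np.polyfit(d[k,0],q[k,2],1))
to([.5,0,.2])
E
```

```text
scene
rim 85 c [ 0.4621 -0.3625] slope/h [ 0.0516 -0.0448  0.2499]
-0.06 31 0.237 0.258 0.26
-0.04 138 0.212 0.256 0.26
-0.02 87 0.176 0.251 0.257
0.0 96 0.181 0.253 0.262
0.02 75 0.178 0.257 0.26
0.04 64 0.216 0.256 0.259
0.06 32 0.237 0.259 0.259
0.08 29 0.235 0.273 0.277
0.1 83 0.231 0.278 0.28
0.12 11 0.24 0.255 0.258
top
rim 97 c [ 0.4611 -0.3558] slope/h [-0.0512  0.1486  0.2537]
-0.06 15 0.244 0.259 0.26
-0.04 97 0.211 0.259 0.262
-0.02 81 0.209 0.256 0.261
0.0 43 0.216 0.256 0.261
0.02 9 0.213 0.256 0.259
0.04 96 0.212 0.255 0.263
0.06 57 0.234 0.26 0.264
0.08 11 0.242 0.257 0.259
0.1 4 0.235 0.275 0.276
handle wrist 2247 [-0.00093561  0.25285123]
t 27.82 pos [ 0.5496 -0.3448  0.1998] rpy [ 3.1402e+00 -1.2000e-03 -2.9914e+00] j6 -2.37 width 0.0117 | shift [-0.06  8.71  0.01] turn [0. 0. 0.]
```

Both sides of the rim top out at ~0.259 and the handle slope is ~0, so the funnel is level. Now the carry.

```bash
python3 - <<'E'
from h import *
to([.5958,.0307,.2])
E
```

```text
t 27.82 pos [ 0.5496 -0.3448  0.1998] rpy [ 3.1402e+00 -1.2000e-03 -2.9914e+00] j6 -2.37 width 0.0117 | shift [-2.55  9.11  0.01] turn [0. 0. 0.]
```

{"api": "drive_tool", "payload": {
  "commands": [
    [-0.06,0.2,0,0,0,0],
    [-0.12,0.4,0,0,0,0],
    [-0.17,0.6,0,0,0,0],
    [-0.2,0.7,0,0,0,0],
    [-0.2,0.7,0,0,0,0],
    [-0.2,0.7,0,0,0,0],
    [-0.2,0.7,0,0,0,0],
    [-0.2,0.7,0,0,0,0],
    [-0.2,0.7,0,0,0,0],
    [-0.2,0.7,0,0,0,0],
    [-0.2,0.7,0,0,0,0],
    [-0.2,0.7,0,0,0,0],
    [-0.16,0.65,0,0,0,0],
    [-0.12,0.5,0,0,0,0],
    [-0.08,0.3,0,0,0,0],
    [-0.04,0.16,0,0,0,0],
    [0,0,0,0,0,0],
    [0,0,0,0,0,0]
  ]
}}

```text
time: 30.08
tool_pos: [0.5963, 0.0298, 0.2009]
ee_rot: [-3.141, -0.0, -2.992]
wrist_force: [0.4, 0.4, -1.6]
width: 0.0117
finger_force: 30.0
```

```bash
cat >> h.py <<'E'
def circ(q,c,r,lo,hi,n,tol=.006):
    c=np.array(c)
    for _ in range(5):
        d=np.hypot(*(q[:,:2]-c).T);w=q[(abs(d-r)<tol)&(q[:,2]>lo)&(q[:,2]<hi)]
        if len(w)<8: print(n,'few',len(w));return
        c=least_squares(lambda x:np.hypot(*(w[:,:2]-x).T)-r,c,loss='soft_l1',f_scale=.002).x
    print(n,len(w),c.round(4),'zmax',w[:,2].max().round(3),'z98',np.percentile(w[:,2],98).round(4))
E
python3 - <<'E'
from h import *
o=get_obs();print(o["tool_pos"],o["ee_rot"],o["width"],o["finger_force"])
zr=o["tool_pos"][2]-.0213+.078;f=o["tool_pos"][:2]-[.0888,.0137];print('expect axis',f,'rim z',zr)
for n in("wrist","scene","top"):
    s=snapshot(n);cv2.imwrite(f"pics/{n}8.png",s["image"]);P=cloud(s);q=P.reshape(-1,3);q=q[np.isfinite(q).all(1)]
    circ(q,f,.0560,zr-.008,zr+.008,n+' rim')
    circ(q,(.507,.017),.030,.015,.068,n+' midjar')
    circ(q,(.498,.095),.030,.015,.068,n+' left');circ(q,(.5215,-.068),.030,.015,.068,n+' right')
    circ(q,(.4606,-.3586),.037,.03,.08,n+' mug')
# jar_mid before, initial clouds
for n in("top0","scene0","w3"):
    q=np.load(n+".npy").reshape(-1,3);q=q[np.isfinite(q).all(1)];circ(q,(.507,.017),.030,.025,.068,n+' midbody',.004);circ(q,(.507,.017),.027,.068,.1,n+' midneck',.004)
E
```

```text
[0.59634564 0.02976968 0.2009229 ] [-3.14117749e+00 -3.64675183e-05 -2.99245047e+00] 0.011749597135741826 29.99822974205017
expect axis [0.50754564 0.01606968] rim z 0.25762290415405376
wrist rim 7145 [0.5051 0.0158] zmax 0.26 z98 0.2584
wrist midjar 290 [0.5145 0.0166] zmax 0.066 z98 0.0655
wrist left few 0
wrist right few 0
wrist mug few 0
scene rim 120 [0.5083 0.015 ] zmax 0.262 z98 0.2605
scene midjar 192 [0.505 0.017] zmax 0.068 z98 0.0676
scene left 226 [0.4965 0.0941] zmax 0.068 z98 0.0667
scene right 197 [ 0.5203 -0.0684] zmax 0.068 z98 0.0675
scene mug 57 [ 0.4608 -0.361 ] zmax 0.076 z98 0.0743
top rim 91 [0.5059 0.0159] zmax 0.265 z98 0.2647
top midjar few 0
top left few 1
top right 83 [ 0.5227 -0.0701] zmax 0.067 z98 0.0671
top mug 201 [ 0.4623 -0.3608] zmax 0.08 z98 0.0789
top0 midbody 53 [0.5075 0.0159] zmax 0.068 z98 0.0675
top0 midneck 95 [0.5072 0.0154] zmax 0.099 z98 0.0964
scene0 midbody 175 [0.5051 0.0175] zmax 0.068 z98 0.0673
scene0 midneck 159 [0.5054 0.0183] zmax 0.095 z98 0.0939
w3 midbody 286 [0.5091 0.0122] zmax 0.068 z98 0.0627
w3 midneck 1117 [0.5066 0.0154] zmax 0.093 z98 0.0917
```

The mug still stands and all three jars are in place. The funnel is within ~1 mm of the jar axis, so I lower it slowly.

{"api": "drive_tool", "payload": {
  "commands": [
    [0,0.02,0.15,0,0,0],
    [0,0,0.3,0,0,0],
    [0,0,0.4,0,0,0],
    [0,0,0.4,0,0,0],
    [0,0,0.3,0,0,0],
    [0,0,0.15,0,0,0],
    [0,0,0.1,0,0,0],
    [0,0,0.05,0,0,0],
    [0,0,0.05,0,0,0],
    [0,0,0,0,0,0],
    [0,0,0,0,0,0]
  ]
}}

```text
time: 31.6
tool_pos: [0.5964, 0.0313, 0.1253]
ee_rot: [-3.141, 0.001, -2.991]
wrist_force: [-0.4, -0.4, -1.1]
width: 0.012
finger_force: 30.0
```

```bash
python3 - <<'E'
from h import *
o=get_obs();print(o["time"],o["tool_pos"],o["wrist_force"],abs(o["qvel"]).max(),o["finger_force"])
zr=o["tool_pos"][2]-.0213+.078;f=o["tool_pos"][:2]-[.0888,.0137];print('exp',f,zr)
for n in("wrist","scene","top"):
    s=snapshot(n);cv2.imwrite(f"pics/{n}9.png",s["image"][120:260,160:360] if n=="scene" else s["image"]);P=cloud(s);q=P.reshape(-1,3);q=q[np.isfinite(q).all(1)]
    circ(q,f,.0560,zr-.008,zr+.008,n+' rim')
    circ(q,(.5065,.0163),.030,.015,.068,n+' midjar')
i=cv2.imread("pics/scene9.png");cv2.imwrite("pics/scene9.png",cv2.resize(i,None,fx=4,fy=4))
E
```

```text
31.6 [0.59636785 0.0312908  0.12529429] [-0.40363965 -0.43570727 -1.10433233] 0.002026719619836883 29.9982950091362
exp [0.50756785 0.0175908 ] 0.1819942854697389
wrist rim 7111 [0.5051 0.0172] zmax 0.184 z98 0.1827
wrist midjar few 0
scene rim 114 [0.5085 0.0173] zmax 0.186 z98 0.1845
scene midjar 185 [0.5047 0.0176] zmax 0.068 z98 0.0675
top rim 91 [0.5059 0.0177] zmax 0.19 z98 0.1879
top midjar few 0
```

View pics/scene9.png

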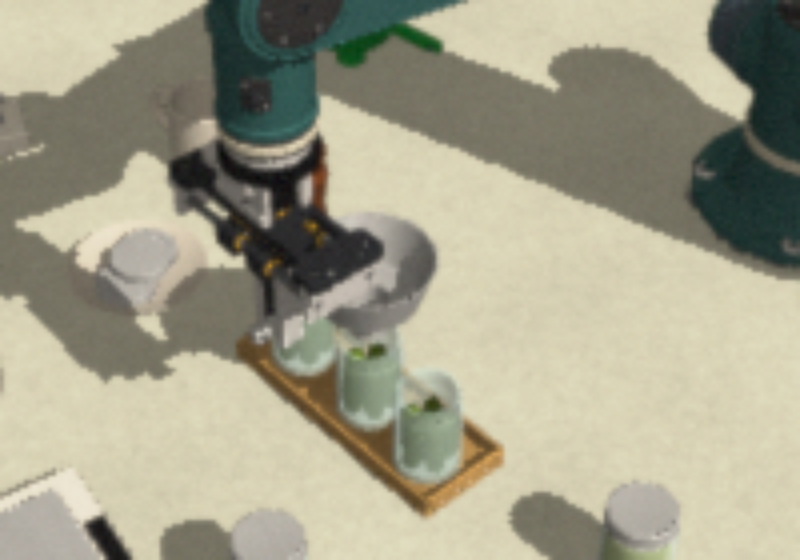

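The funnel is centred over the middle jar with ~14 mm of clearance, and the three jars stand in the tray. I drop 4 mm more, let it settle and hand in.

{"api": "drive_tool", "payload": {
  "commands": [
    [0,0,0.05,0,0,0],
    [0,0,0.05,0,0,0],
    [0,0,0,0,0,0],
    [0,0,0,0,0,0],
    [0,0,0,0,0,0],
    [0,0,0,0,0,0]
  ]
}}

```text
time: 32.5
tool_pos: [0.5963, 0.0313, 0.1211]
ee_rot: [-3.141, 0.0, -2.991]
wrist_force: [-0.4, -0.8, -0.9]
width: 0.0116
finger_force: 30.0
```

```bash
python3 - <<'E'
from h import *
o=get_obs();print(o["time"],o["tool_pos"],o["wrist_force"],abs(o["qvel"]).max(),o["width"],o["finger_force"])
print(close_job())
E
```

```text
32.5 [0.5962581  0.03129605 0.12107678] [-0.4259052  -0.78008109 -0.89572672] 0.001102360661855117 0.011555959157545977 29.99839961528778
the job is handed in; nothing more can be done
None
```

I handed the job in at 32.5 s, with no verdict returned: by my measurements both open jars stand in the end compartments, and the steel funnel is held still and level over the middle jar, within a few mm of centre and about 1 cm above its rim.

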